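# Tip the foot model flat and shut the forming press

### The job

One of the two foot models in the open forming press has been left standing on its long edge, so the lid cannot shut. First push it over with the fingertips so that it lies on its flat base, sole side up; then push the lid over and down from its outside until it is fully shut, without slamming it. Only push: lift or carry nothing, keep off the black liner inside the lid, and leave the other model and the things on the bench where they are.

Things in the scene. Friction and masses are not known exactly. Their poses are not given: they have to be found in the camera images.
- press: The forming press: open-topped aluminium tray fixed to the bench, 360 mm along its x, 270 along y, 70 high, walls 6 mm, floor 8 mm thick (inside 348 x 258 mm, 62 deep). Origin: centre of its underside, on the bench; z up; x points away from the robot (turned up to 0.3 rad), y to the left. The lid is hinged along the top of its +y wall.
- lid (a joint): Lid angle in rad: 0 = shut, flat on the tray's rim; grows as it opens, to 2.0. It starts leaning back past upright (1.62 to 1.95), free edge up, outside looking to the press's +y. Shut, its free edge lies over the -y wall, outside on top, 84 mm above the bench. Stiff hinge (friction 1.4 N m): it stays where it is left; 1 to 8 N at the free edge moves it. No handle, no latch.
- hinge (a point): Middle of the hinge line, in the plane of the lid's underside: at x = 0, y = +135 mm, z = 70 mm in the press's frame. The hinge line runs along the press's x axis.
- lid_edge (a point): Middle of the lid's free edge, on its outside face. The lid is a flat aluminium panel, 360 mm along the hinge, 275 mm from hinge line to free edge, 14 mm thick, 0.75 kg (bulges on its outside 1.5 mm high). Axes are the lid's: at angle 0 as the press's (z out of the outside face, y from free edge to hinge); opening turns them about -x.
- liner (a point): Centre of the black liner plate on the inside of the lid, on its bare face: 330 x 235 x 4 mm, inset 15 to 22 mm from the panel's edges. The robot must not touch it. Axes as those of the lid's free edge.
- model: Foot model standing on its long edge in the far (+x) half of the tray: light-brown block 38 mm thick (its x), 220 long (y), 88 high (z), 0.35 to 0.7 kg; sole of a foot in relief (up to 12 mm) on its +x face, flat base on its -x face. Origin: centre of the edge face it stands on (tray floor, 8 mm over the bench), z up as it stands; turned up to 0.08 rad against the press.
- model_mid (a point): Centre of that model's block, 44 mm above its origin along its z. Standing, its top is 96 mm above the bench, 26 over the rim. Pushed at the top towards its -x by some 25 degrees it falls onto its flat base into the free room beside the other model. Lying right, its x axis points up, its top about 58 mm above the bench, below the rim.
- mate: The other foot model, the mirror image, already lying sole up in the -x (near) half of the tray, 88 mm along its x, 220 mm along its y, 38 mm plus up to 12 mm of relief high. Origin: centre of its flat base, z up. Leave it.
- jar: Screw-top jar with an orange label and black cap, 60 mm diameter, 95 mm high, on the bench on the -y side of the press. Origin: centre of its underside, z up. Leave it.
- tin: Tin with a blue label, 68 mm diameter, 80 mm high, on the bench on the -y side of the press. Origin: centre of its underside, z up. Leave it.
- spatula: Spatula lying on the bench on the -y side of the press, farther off than the jar and the tin. Origin: underside of the tool, which lies along its x. Leave it.
Things that resemble listed ones, but are neither listed nor needed, are in the scene too. What is shaped like the tin but green or yellow is not meant.

How it is judged:
On the way, in this order (a step that is already met when the one before it is completed fails the run):
1. the standing foot model lies on its flat base in the tray, at rest, while the lid is still open (angle between model's own x axis and vertical below 0.1 rad and z of model_mid in the frame of press below 0.04 m and linear speed of model below 0.03 m/s and value of joint lid above 1.2 rad), for 0.2 s.
2. the lid is shut (value of joint lid below 0.03 rad), for 0.2 s.
At the end, for the whole second after the job is handed in: Lid shut (within 0.03 rad, 8 mm at its free edge); the model that stood lies still on its flat base in the tray, sole up (within 0.1 rad, block centre under 40 mm above the bench); the other model lies flat and it, jar, tin and spatula are within 30 mm of their starts, jar and tin upright (value of joint lid below 0.03 rad and angle between model's own x axis and vertical below 0.1 rad and z of model_mid in the frame of press below 0.04 m and linear speed of model below 0.02 m/s and angle between mate's own z axis and vertical below 0.1 rad and distance of each of mate, jar, tin, spatula from where it was at the start of the episode below 0.03 m and angle between each of jar, tin's own z axis and vertical below 0.2 rad); the robot touches nothing.
It fails at once if the foot model is lifted or carried (its block's centre over 75 mm above the bench, or over 140 mm from its start; tipping alone brings it to 57 mm high and about 65 mm away) (height (world z) of model_mid above 0.075 m or distance of model_mid from where it was at the start of the episode above 0.14 m).
It fails at once if the robot touches the liner inside the lid (contact force between any of the fingers, the arm and lid_c1 above 0.5 N).
It fails at once if the lid is slammed (closing faster than 2.5 rad/s) (velocity of joint lid below -2.5 rad/s).
It fails at once if the other model is moved over 30 mm or tipped (distance of mate from where it was at the start of the episode above 0.03 m or angle between mate's own z axis and vertical above 0.4 rad).
It fails at once if the jar, the tin or the spatula is moved over 30 mm or knocked over (distance of any of jar, tin, spatula from where it was at the start of the episode above 0.03 m or angle between any of jar, tin's own z axis and vertical above 0.4 rad).
It also fails if it takes over 58 s, if anything falls off the work surface, if the arm or the gripper's body presses on something with over 40 N, if the wrist force passes 120 N, or if a joint passes its speed limit or range.

### The arm

A 7-joint arm with a two-finger parallel gripper is mounted at the origin on the work surface. World frame = base frame: x ahead of the robot, y to its left, z up, the work surface at z = 0. Lengths are in m, angles in rad, forces in N, time in s.
With the tool pointing down it reaches from about 0.425 to 0.875 m from the base axis. Payload 8.4 kg.
Tool frame: the origin (TCP) lies midway between the tips of the shut fingers; the grasp point (between the pads) lies 19 mm behind it; x points along the fingers, z is the direction in which the jaws open and shut, and the axes are right-handed (so a half turn about x gives the same grasp; the last joint's range is limited). The gripper opens to 87 mm and grips with 3 to 60 N. Pads are 19 mm wide; open, the fingers measure 117 mm over their backs; the gripper's body (75 mm by 190 mm) begins 51 mm behind the grasp point.
Start: joints at [-1.381, 0.333, 0.04, 1.465, -0.013, 1.343, -0.059], TCP at [0.185, 0.623, 0.223] pointing down, gripper open.
Joint ranges: [-2.58, 2.58], [-0.38, 2.09], [-1.3, 1.39], [0.25, 2.4], [-1.5, 4.64], [0.08, 2.09], [-2.65, 2.65]. Speed limits (rad/s): [2.22, 2.22, 2.79, 2.79, 3.14, 3.14, 3.14].

### API

Orientations are given as a unit quaternion [w, x, y, z].
In Python, from rig import read_state, snapshot, close_job, look_for, outline_of, spot_point gives the robot as it stands. The module is installed in compiled form; this text tells all that it offers.
- The arm moves only by the tool carry_out, never from a script. Its argument "deltas" is a list of rows, each a list of 2 entries, a list of its own where there are three numbers: the shift along the world's x, y, z in units of 40 mm (1.0 is 40 mm), then the turn about the world's z in units of 10 degrees (1.0 is 10 degrees). In form: [[[tx, ty, tz], spin], ...]. A call has exactly 5 rows; each row shifts and turns the commanded pose from where the row before left it; what a row does not reach is not made up. A row lasts 1/8 s, in which the tool goes at most 62.5 mm and 10.7 degrees, less where a joint would pass 70% of its speed; a pose out of reach is approached as far as the arm can. A call is refused whole if a number of a shift passes 1 or a number of a turn 1, either way. A call with a gripper value outside its range is refused whole. "hand" is the finger opening in mm, from 0 to 87, set as the call begins (left out, the last holds). The fingers move at their own pace and stop on an object; "grip_force" is the grip in N (left out, the last holds). Time passes only in rows, so rows that do not move let the fingers close, or fill a call up. It gives the time, the measured TCP pose, the force and the opening at its end, in the units of the state.
- read_state(): the state, without advancing time (a new reading comes with each control period).
- snapshot(name): name is "scene" or "top" or "wrist"; returns a dict with "frame" (420x560x3 uint8, blue, green, red), "vfov" (degrees; the focal length in pixels is half the picture's height over the tangent of half this angle, whatever the lens; pixels are square), "cx", "cy" (the principal point, pixels), "R" (3x3) and "t" (3): a world point X has camera coordinates R X + t. Camera axes: x right, y down, z forward; pixel columns grow to the right and rows downward; lengths in m; the calibration is good to about 2 mm. A picture is of the moment at which its call begins. There is no depth.
- close_job(): hands the job in, once; it reports no verdict.
Trained networks look in the newest picture that a camera, given by its name, has taken for a name from the list of things; names that differ only in an ending like _2 or _b are one class to them, and where a whole thing is asked for, a point or a joint stands for the part that bears it (a point fixed in the world has none). Each returns a list of dicts, best first, with "score" (0 to 1); they miss things now and then, are a little off and sometimes report something else, mostly with a low value. They report only what shows in the picture. A call takes as long as a camera call. They do not tell look-alikes from the thing itself.
- look_for(camera, query): "xy" ([column, row] in pixels, amid what is visible of it).
- outline_of(camera, query): "pixels" (420x560 bool, what is visible of it) and "xy" ([column, row] in pixels, amid what is visible of it).
- spot_point(camera, query): "xy" ([column, row] in pixels: a listed point, or the origin of a listed thing).
The state is a dict: "time_s": time; "joints": joint angles; "joint_velocities": joint speeds; "joint_efforts": joint torques, N m; "tcp_pos": TCP position; "ee_rot": TCP orientation; "wrist_force": force on the tool from outside, world axes, zero at the start; "torque": the same for the moment, N m; "width": opening from 0.0 (shut) to 1.0 (fully open).
Only numpy, scipy, OpenCV 4.12 (cv2) and the standard library are available. Lean on these libraries where they do the work, as an engineer would, in place of code of your own. Each camera call takes 0.05 s, during which the arm holds its last target.

## Working session

There is one attempt and no reset: what is moved stays moved. The work goes in short steps, Python scripts to look and compute and a tool call to move; the robot and the scene stay as the last step left them, time stands still between calls to the robot, and variables do not carry over. Pictures are saved under pics/ and viewed, and the job is handed in when it is done.

Besides the shell and the picture viewer there is one more tool, called after "Request:" as name(argument=value, ...), one argument or row to a line, values as JSON. carry_out: Moves the arm, as the interface text tells. Its arguments: {"type":"object","properties":{"deltas":{"type":"array","items":{"type":"array"}},"hand":{"type":"number"},"grip_force":{"type":"number"}},"required":["deltas"]}

```bash
mkdir -p pics
cat > h.py <<'E'
import numpy as np, cv2
from rig import *
def snap(c,name):
    s=snapshot(c); cv2.imwrite(f'pics/{name}.png',s['frame']); return s
def cam(s):
    f=s['frame'].shape[0]/2/np.tan(np.radians(s['vfov'])/2)
    return np.array([[f,0,s['cx']],[0,f,s['cy']],[0,0,1]]),np.array(s['R']),np.array(s['t'])
def proj(s,X):
    K,R,t=cam(s); p=(np.atleast_2d(X)@R.T+t)@K.T; return p[:,:2]/p[:,2:]
def ray(s,xy):
    K,R,t=cam(s); d=R.T@np.linalg.solve(K,[xy[0],xy[1],1]); return -R.T@t,d
def atz(s,xy,z):
    o,d=ray(s,xy); return o+d*(z-o[2])/d[2]
E
python3 - <<'E'
from h import *
np.set_printoptions(precision=4,suppress=True)
for c in ['scene','top','wrist']:
    s=snap(c,c+'0'); K,R,t=cam(s); print(c,K[0,0],'pos',-R.T@t,'fwd',R[2])
    for q in ['press','hinge','lid_edge','liner','model','model_mid','mate','jar','tin','spatula']:
        r=spot_point(c,q); print(q,[(np.round(a['xy'],1).tolist(),round(a['score'],2)) for a in r[:3]])
st=read_state(); print(st)
E
```

```text
scene 403.4633649701039 pos [ 0.4861 -0.6443  0.8331] fwd [-0.0249  0.5592 -0.8287]
press [([313.5, 239.2], 0.68)]
hinge [([329.2, 177.2], 0.58)]
lid_edge [([350.7, 74.2], 0.82)]
liner [([338.4, 127.8], 0.79), ([311.3, 237.9], 0.22)]
model [([353.4, 246.8], 0.94)]
model_mid [([360.7, 236.2], 0.56)]
mate [([267.4, 218.2], 0.92)]
jar [([332.1, 339.1], 0.78)]
tin [([144.7, 325.2], 0.96), ([196.3, 330.6], 0.94), ([167.9, 286.3], 0.68)]
spatula [([249.2, 408.6], 0.87)]
top 523.5953475545773 pos [ 0.3618 -0.1225  1.163 ] fwd [ 0.0862 -0.0199 -0.9961]
press [([276.8, 166.7], 0.87)]
hinge [([219.7, 143.9], 0.89), ([258.8, 219.7], 0.44)]
lid_edge [([179.3, 106.3], 0.62)]
liner [([202.9, 132.1], 0.73)]
model [([292.7, 124.8], 0.75)]
model_mid [([290.3, 122.6], 0.75), ([276.6, 167.1], 0.16)]
mate [([259.5, 217.7], 0.89), ([293.3, 120.8], 0.53)]
jar [([385.0, 152.6], 0.92)]
tin [([377.4, 331.4], 0.97), ([337.1, 310.0], 0.92), ([366.0, 219.6], 0.75)]
spatula [([445.8, 225.5], 0.85)]
wrist 364.79408771173723 pos [0.1028 0.6479 0.3858] fwd [ 0.2935 -0.0866 -0.952 ]
press []
hinge []
lid_edge []
liner []
model []
model_mid []
mate []
jar []
tin []
spatula []
{'time_s': 1.65, 'joints': array([-1.3812,  0.3332,  0.0399,  1.4654, -0.0134,  1.3433, -0.0585]), 'joint_velocities': array([ 0.0012, -0.0007, -0.0022,  0.0002, -0.0023,  0.0001,  0.0005]), 'joint_efforts': array([  0.0003, -65.6097,   1.3331, -40.4058,  -0.06  ,   0.0351,
         0.    ]), 'tcp_pos': array([0.1851, 0.623 , 0.2225]), 'ee_rot': array([ 0.5667, -0.4229,  0.5668,  0.4228]), 'wrist_force': array([ 0.4929,  0.4114, -0.2277]), 'torque': array([-0.0217, -0.0044,  0.0015]), 'width': 0.9995165601838462}
```

View pics/scene0.png

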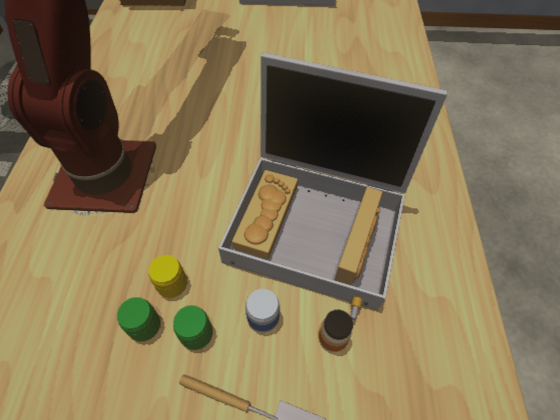

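View pics/top0.png

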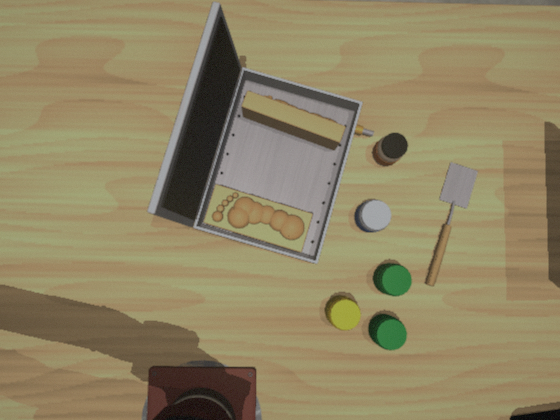

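Run:
```python
import cv2
a=cv2.imread('pics/top0.png')[0:270,145:400]; b=cv2.imread('pics/scene0.png')[50:310,215:450]
cv2.imwrite('pics/topz.png',cv2.resize(a,None,fx=3,fy=2.2*0+2.2,interpolation=2) if 0 else cv2.resize(a[:200],None,fx=3,fy=3,interpolation=2))
cv2.imwrite('pics/scz.png',cv2.resize(b[60:],None,fx=3,fy=3,interpolation=2))
```

```text
(no output)
```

View pics/topz.png

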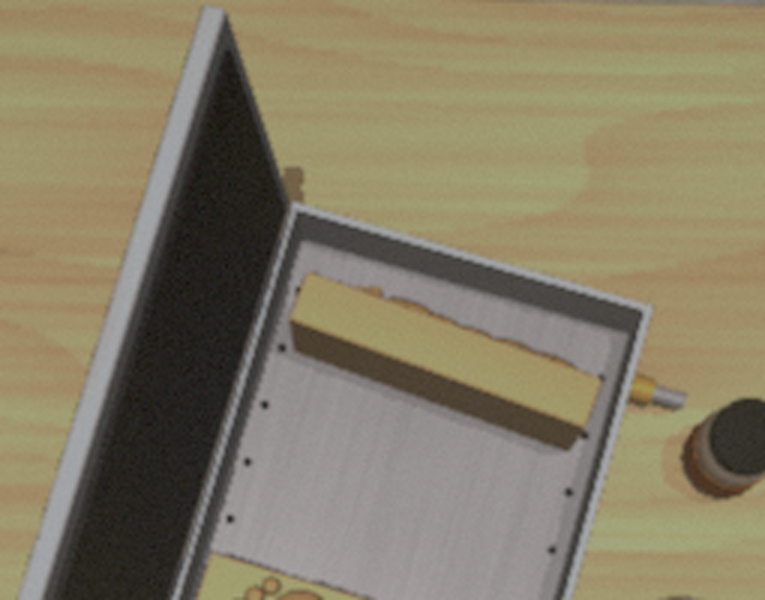

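View pics/scz.png

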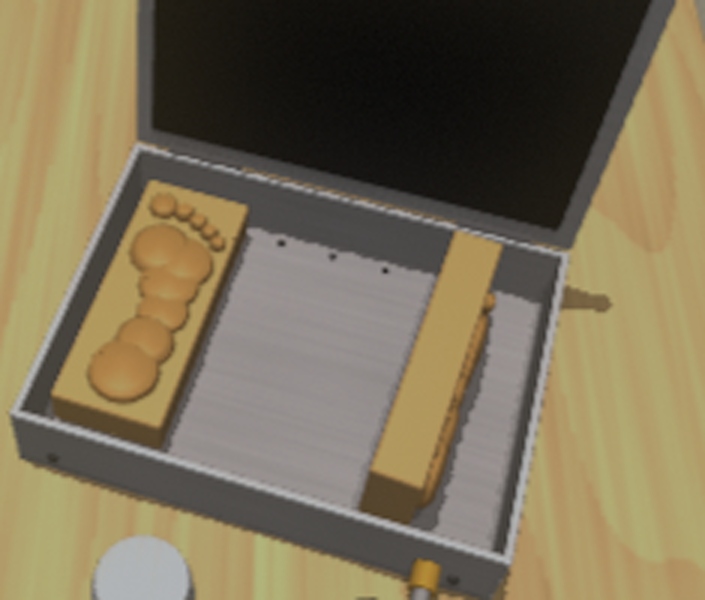

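Run:
```python
from h import *
from scipy.optimize import least_squares
np.set_printoptions(precision=4,suppress=True)
T=snapshot('top'); S=snapshot('scene')
def W(p,L):
    c,s=np.cos(p[2]),np.sin(p[2]); L=np.atleast_2d(L); return np.c_[p[0]+c*L[:,0]-s*L[:,1],p[1]+s*L[:,0]+c*L[:,1],L[:,2]]
cor=lambda hx,hy,z:[[hx,hy,z],[hx,-hy,z],[-hx,hy,z],[-hx,-hy,z]]
tr=np.array(cor(.18,.135,.07))
tt=np.array([[242.3,69],[362,102.3],[196,227],[317,261]]); ss=np.array([[404.3,194],[384.3,294.3],[261.7,159],[219.7,247.3]])
f=lambda p:np.r_[(proj(T,W(p,tr))-tt).ravel(),(proj(S,W(p,tr))-ss).ravel()]
r=least_squares(f,[.6,-.05,0.2],loss='soft_l1'); P=r.x; print('press',P,f(P))
mt=np.array(cor(.019,.11,.096)); mm=np.array([[248.3,91.3],[345.7,126.7],[241.7,106.7],[338.3,144]])
# scene: zoom top corners (+x+y)(502,243) (-x+y)(455,233) (-x-y)(372,470) (+x-y)(425,480)
ms=np.array([[502,243],[425,480],[455,233],[372,470]])/3+[215,110]
g=lambda p:np.r_[(proj(T,W(p,mt))-mm).ravel(),(proj(S,W(p,mt))-ms).ravel()]
r=least_squares(g,[.7,-.05,-.2],loss='soft_l1'); M=r.x; print('model',M,g(M), 'in press',)
c,s=np.cos(P[2]),np.sin(P[2]);d=M[:2]-P[:2];print([c*d[0]+s*d[1],-s*d[0]+c*d[1]],M[2]-P[2])
def lid(a,L): # L in lid coords: x, u dist from hinge, n out of outside
    L=np.atleast_2d(L); y=.135-L[:,1]*np.cos(a)+L[:,2]*np.sin(a)*1; z=.07+L[:,1]*np.sin(a)+L[:,2]*np.cos(a); return W(P,np.c_[L[:,0],y,z])
LL=[[.18,.275,.014],[.18,.275,0],[-.18,.275,.0]]
lt=np.array([[213.3,2.7],[220,4],[158,214]]);ls=np.array([[263,62],[438,97]])
for a in np.arange(1.6,2.0,.05): print(round(a,2),proj(T,lid(a,LL)).round(0).tolist(),proj(S,lid(a,[[-.18,.275,.014],[.18,.275,.014]])).round(0).tolist())
for n,xy,z,C in [('jar',(390,148),.095,T),('tin',(373,215),.08,T)]: print(n,atz(C,xy,z))
print(read_state()['time_s'])
```

```text
press [ 0.5512 -0.1563 -0.2673] [-1.1536 -2.8511  0.188  -1.031  -3.9378  0.3344 -0.404   2.625   0.6021
  0.6873  1.0858  4.8491 -1.7553 -1.1313 -2.0462  1.4034]
model [ 0.6463 -0.1845 -0.3402] [-1.7353 -1.6515 -0.0549 -0.4488 -1.5744 -0.3455  1.1977 -0.8963 -0.001
  0.6056 -1.4429  3.7833 -0.5705 -1.178  -2.0311  0.4703] in press
[np.float64(0.09916325212018928), np.float64(-0.0020385502763218093)] -0.07283948042385224
1.6 [[222.0, 2.0], [230.0, 4.0], [164.0, 217.0]] [[259.0, 57.0], [447.0, 96.0]]
1.65 [[214.0, 0.0], [222.0, 2.0], [156.0, 215.0]] [[262.0, 53.0], [448.0, 92.0]]
1.7 [[206.0, -1.0], [214.0, 0.0], [148.0, 212.0]] [[264.0, 50.0], [448.0, 88.0]]
1.75 [[198.0, -3.0], [206.0, -1.0], [140.0, 210.0]] [[266.0, 48.0], [448.0, 85.0]]
1.8 [[191.0, -4.0], [198.0, -3.0], [132.0, 208.0]] [[268.0, 45.0], [448.0, 82.0]]
1.85 [[183.0, -5.0], [191.0, -4.0], [124.0, 206.0]] [[270.0, 44.0], [448.0, 79.0]]
1.9 [[176.0, -6.0], [183.0, -5.0], [117.0, 204.0]] [[272.0, 42.0], [447.0, 77.0]]
1.95 [[169.0, -6.0], [176.0, -6.0], [110.0, 202.0]] [[274.0, 41.0], [447.0, 76.0]]
jar [ 0.5836 -0.3873  0.095 ]
tin [ 0.4446 -0.3549  0.08  ]
1.75
```

```bash
cat > fit.py <<'E'
from h import *
from scipy.optimize import least_squares
np.set_printoptions(precision=4,suppress=True)
def W(p,L):
    c,s=np.cos(p[2]),np.sin(p[2]); L=np.atleast_2d(L); return np.c_[p[0]+c*L[:,0]-s*L[:,1],p[1]+s*L[:,0]+c*L[:,1],L[:,2]]
def lid(P,a,L):
    L=np.atleast_2d(L); y=.135-L[:,1]*np.cos(a)+L[:,2]*np.sin(a); z=.07+L[:,1]*np.sin(a)+L[:,2]*np.cos(a); return W(P,np.c_[L[:,0],y,z])
def pd(s,X,k):
    K,R,t=cam(s); q=proj(s,X); c=K[:2,2]; d=(q-c)/K[0,0]; r2=(d**2).sum(1,keepdims=True); return c+K[0,0]*d*(1+k*r2)
def und(s,xy,k):
    K,_,_=cam(s); c=K[:2,2]; d=(np.array(xy)-c)/K[0,0]; u=d.copy()
    for _ in range(20): u=d/(1+k*(u@u))
    return c+K[0,0]*u
E
python3 - <<'E'
from fit import *
T=snapshot('top'); S=snapshot('scene'); print(T['cx'],T['cy'],S['cx'],S['cy'])
cor=lambda hx,hy,z:[[hx,hy,z],[hx,-hy,z],[-hx,hy,z],[-hx,-hy,z]]
tr=np.array(cor(.18,.135,.07)); mt=np.array(cor(.019,.11,.096))
tt=np.array([[242.3,69],[362,102.3],[196,227],[317,261]]); ss=np.array([[404.3,194],[384.3,294.3],[261.7,159],[219.7,247.3]])
mm=np.array([[248.3,91.3],[345.7,126.7],[241.7,106.7],[338.3,144]]); ms=np.array([[502,243],[425,480],[455,233],[372,470]])/3+[215,110]
Lt=[[.18,.275,.014],[.18,.275,0]]; lt=np.array([[213.3,2.7],[220,4]])
Ls=[[-.18,.275,.014],[.18,.275,.014]]; ls=np.array([[263,61],[439,95]])
def f(v):
    P,M,a,kt,ks=v[:3],v[3:6],v[6],v[7],v[8]
    return np.r_[(pd(T,W(P,tr),kt)-tt).ravel(),(pd(T,W(M,mt),kt)-mm).ravel(),(pd(T,lid(P,a,Lt),kt)-lt).ravel(),
     (pd(S,W(P,tr),ks)-ss).ravel(),(pd(S,W(M,mt),ks)-ms).ravel(),(pd(S,lid(P,a,Ls),ks)-ls).ravel()]
r=least_squares(f,[.55,-.15,-.26,.646,-.184,-.34,1.65,-.1,-.1],loss='soft_l1',x_scale=[.1]*9); v=r.x
print('P',v[:3],'M',v[3:6],'lid',v[6],'k',v[7:]); print(f(v).reshape(-1,2))
P,M=v[:3],v[3:6];c,s=np.cos(P[2]),np.sin(P[2]);d=M[:2]-P[:2];print('model in press',[c*d[0]+s*d[1],-s*d[0]+c*d[1]],M[2]-P[2])
np.save('v.npy',v)
for n,xy,z in [('jar',(390,148),.095),('tin',(373,215),.08)]: print(n,atz(T,und(T,xy,v[7]),z))
print('model top corners',W(M,mt)); print('press',W(P,tr)); print('lid edge',lid(P,v[6],[[-.18,.275,.014],[0,.275,.014],[.18,.275,.014]]))
E
```

```text
271.9471124207353 208.05025892424646 276.88503379199443 208.77647944786835
P [ 0.5541 -0.1571 -0.2616] M [ 0.648  -0.1851 -0.3434] lid 1.6642404936457815 k [-0.1285 -0.2074]
[[-1.0276 -2.509 ]
 [-0.6743 -1.789 ]
 [-2.9321 -0.6044]
 [ 0.4269  0.8979]
 [-1.1806 -1.7745]
 [-0.2327 -0.6203]
 [-1.0773 -0.7721]
 [ 1.1079 -1.2931]
 [-0.728   0.3754]
 [ 0.5281  0.8154]
 [-1.1612  0.8829]
 [ 0.179   2.5762]
 [-0.9969 -0.4564]
 [-0.2397  2.0137]
 [-0.6327  1.1603]
 [-1.7917  3.1786]
 [-0.6206 -0.6762]
 [-1.869   0.1506]
 [ 0.6042 -3.2209]
 [ 0.2793  2.058 ]]
model in press [np.float64(0.09801202881474443), np.float64(-0.00273204102047998)] -0.08178764027955687
jar [ 0.5848 -0.3894  0.095 ]
tin [ 0.4445 -0.3559  0.08  ]
model top corners [[ 0.703  -0.0879  0.096 ]
 [ 0.6289 -0.2951  0.096 ]
 [ 0.6672 -0.0751  0.096 ]
 [ 0.5931 -0.2823  0.096 ]]
press [[ 0.7629 -0.0732  0.07  ]
 [ 0.693  -0.3341  0.07  ]
 [ 0.4151  0.0199  0.07  ]
 [ 0.3453 -0.2409  0.07  ]]
lid edge [[ 0.4253  0.0581  0.3425]
 [ 0.5992  0.0116  0.3425]
 [ 0.7731 -0.035   0.3425]]
```

Run:
```python
from fit import *
from scipy.spatial.transform import Rotation as Ro
w,x,y,z=read_state()['ee_rot']; R=Ro.from_quat([x,y,z,w]).as_matrix(); print(R)
print('zaxis az',np.degrees(np.arctan2(R[1,2],R[0,2])))
v=np.load('v.npy');P,M=v[:3],v[3:6]
print('pre',W(M,[[.019+.012+.028,-.005,.08]]),'post',W(M,[[-.03,-.005,.08]]))
```

```text
[[-0.0001 -0.9586  0.2848]
 [-0.      0.2848  0.9586]
 [-1.      0.0001 -0.    ]]
zaxis az 73.45044749262473
pre [[ 0.7019 -0.2097  0.08  ]] post [[ 0.6181 -0.1797  0.08  ]]
```

View pics/wrist0.png

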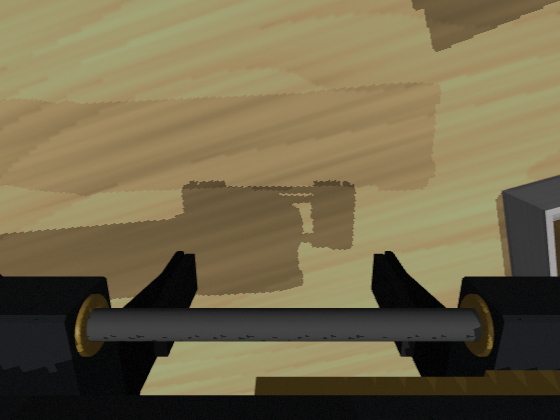

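Request:
carry_out(
  deltas=[
    [[0.3,0,1],-0.5],
    [[0.3,0,1],-0.5],
    [[0.3,0,1],-0.5],
    [[0.3,-0.3,1],-0.5],
    [[0.3,-0.3,1],-0.5],
  ],
  hand=0,
)

```text
time_s: 2.48
tcp_pos: [0.2454, 0.5986, 0.4238]
ee_rot: [0.645, -0.289, 0.645, 0.289]
wrist_force: [1.3, 0.3, -0.7]
width: 0.513
```

Request:
carry_out(
  deltas=[
    [[0.6,-1,0.3],-0.4],
    [[0.6,-1,0.2],-0.4],
    [[0.6,-1,0],-0.4],
    [[0.6,-1,0],-0.4],
    [[0.6,-1,0],-0.4],
  ],
)

```text
time_s: 3.1
tcp_pos: [0.3658, 0.3976, 0.4427]
ee_rot: [0.686, -0.173, 0.686, 0.173]
wrist_force: [0.3, 0.3, 0.5]
width: 0.019
```

Request:
carry_out(
  deltas=[
    [[0.6,-1,0],-0.3],
    [[0.6,-1,0],-0.3],
    [[0.6,-1,0],-0.3],
    [[0.6,-1,0],-0.3],
    [[0.6,-1,0],-0.3],
  ],
)

```text
time_s: 3.72
tcp_pos: [0.4856, 0.1976, 0.4428]
ee_rot: [0.702, -0.082, 0.702, 0.082]
wrist_force: [0.4, 0.6, -0.6]
width: 0.006
```

Request:
carry_out(
  deltas=[
    [[0.5,-1,0],-0.3],
    [[0.5,-1,0],-0.3],
    [[0.5,-1,0],-0.3],
    [[0.5,-1,0],-0.3],
    [[0.5,-1,0],-0.3],
  ],
)

```text
time_s: 4.35
tcp_pos: [0.5856, -0.0022, 0.4428]
ee_rot: [0.707, 0.01, 0.707, -0.01]
wrist_force: [1.1, 1.0, 0.1]
width: 0.006
```

Request:
carry_out(
  deltas=[
    [[0.6,-1,0],-0.3],
    [[0.6,-1,0],-0.3],
    [[0.6,-1,0],-0.3],
    [[0.5,-1,0],-0.3],
    [[0.5,-1,0],-0.2],
  ],
)

```text
time_s: 4.97
tcp_pos: [0.6979, -0.2018, 0.4423]
ee_rot: [0.701, 0.096, 0.701, -0.096]
wrist_force: [0.8, 0.0, 1.2]
width: 0.007
```

Request:
carry_out(
  deltas=[
    [[0,-0.5,-1],0],
    [[0,0,-1],0],
    [[0,0,-1],0],
    [[0,0,-1],0],
    [[0,0,-1],0],
  ],
)

```text
time_s: 5.6
tcp_pos: [0.6971, -0.2206, 0.2413]
ee_rot: [0.701, 0.096, 0.701, -0.095]
wrist_force: [0.7, -0.0, 0.8]
width: 0.008
```

Run:
```python
from h import *
snap('top','top1');snap('scene','scene1')
```

```text
(no output)
```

View pics/scene1.png

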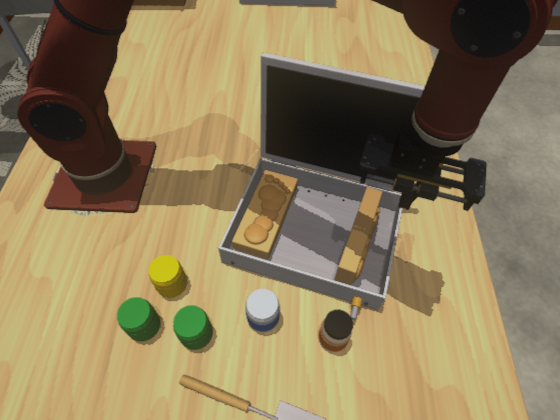

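Request:
carry_out(
  deltas=[
    [[0.1,0,-1],0],
    [[0,0,-1],0],
    [[0,0,-1],0],
    [[0,0,-0.6],0],
    [[0,0,-0.3],0],
  ],
)

```text
time_s: 6.32
tcp_pos: [0.7016, -0.2209, 0.0868]
ee_rot: [0.701, 0.096, 0.701, -0.095]
wrist_force: [0.6, -0.0, 0.6]
width: 0.007
```

Run:
```python
from h import *
snap('top','top2');snap('scene','scene2')
a=cv2.imread('pics/top2.png')[40:270,170:400];b=cv2.imread('pics/scene2.png')[100:330,270:500]
cv2.imwrite('pics/c2.png',cv2.resize(np.hstack([a,b]),None,fx=1.7,fy=1.7))
```

```text
(no output)
```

View pics/c2.png

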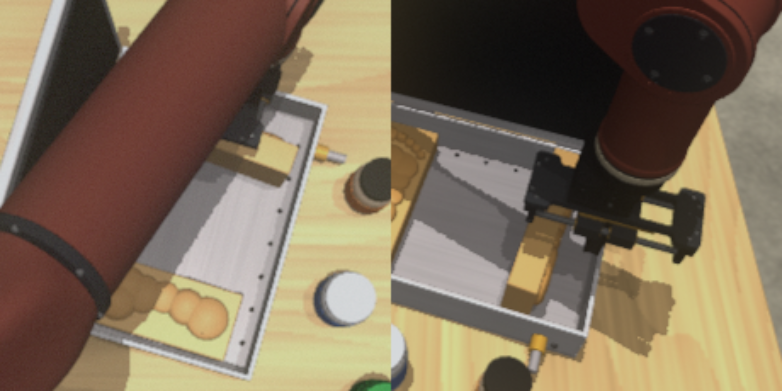

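Request:
carry_out(
  deltas=[
    [[-0.1,0.03,-0.15],0],
    [[-0.2,0.07,0],0],
    [[-0.2,0.07,0],0],
    [[-0.2,0.07,0],0],
    [[-0.2,0.07,0],0],
  ],
)

```text
time_s: 7.05
tcp_pos: [0.6674, -0.2093, 0.0831]
ee_rot: [0.703, 0.095, 0.698, -0.096]
wrist_force: [7.7, -2.5, 14.2]
width: 0.005
```

Request:
carry_out(
  deltas=[
    [[-0.2,0.07,0],0],
    [[-0.2,0.07,0],0],
    [[-0.2,0.07,0],0],
    [[-0.2,0.07,0],0],
    [[0,0,0],0],
  ],
)

```text
time_s: 7.68
tcp_pos: [0.641, -0.2, 0.0906]
ee_rot: [0.708, 0.095, 0.693, -0.096]
wrist_force: [5.3, -1.0, 47.3]
width: 0.008
```

Run:
```python
from h import *
snap('top','top3');snap('scene','scene3')
a=cv2.imread('pics/top3.png')[40:270,170:400];b=cv2.imread('pics/scene3.png')[100:330,220:450]
cv2.imwrite('pics/c3.png',cv2.resize(np.hstack([a,b]),None,fx=1.7,fy=1.7))
```

```text
(no output)
```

View pics/c3.png

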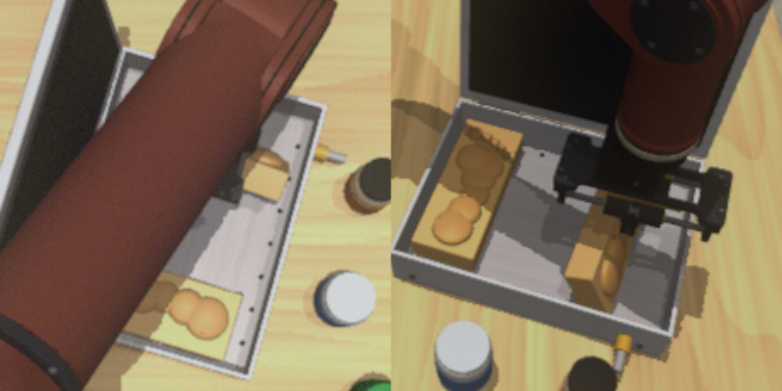

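Request:
carry_out(
  deltas=[
    [[0,0,0.3],0],
    [[-0.1,0.03,0.1],0],
    [[-0.2,0.07,0],0],
    [[-0.2,0.07,0],0],
    [[0,0,0],0],
  ],
)

```text
time_s: 8.4
tcp_pos: [0.612, -0.19, 0.096]
ee_rot: [0.7, 0.096, 0.701, -0.095]
wrist_force: [0.0, -0.1, 0.3]
width: 0.004
```

Run:
```python
from h import *
snap('scene','scene4')
b=cv2.imread('pics/scene4.png')[100:330,220:450]
cv2.imwrite('pics/c4.png',cv2.resize(b,None,fx=2.5,fy=2.5))
```

```text
(no output)
```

View pics/c4.png

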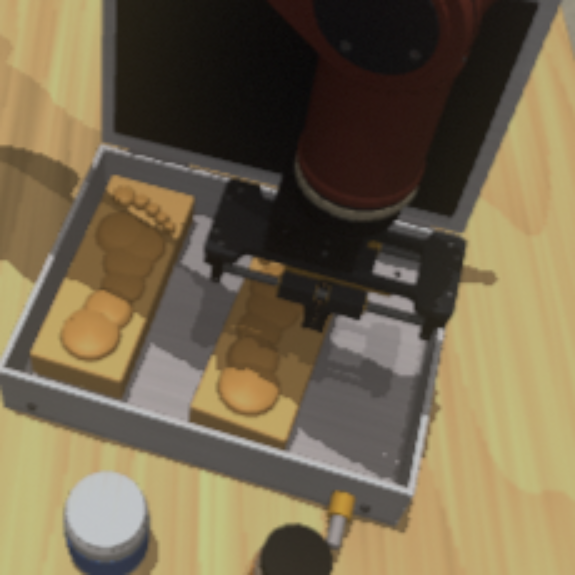

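Request:
carry_out(
  deltas=[
    [[0,0,0.8],0],
    [[0,0,1],0],
    [[0,0,1],0],
    [[0,0,1],0],
    [[0,0,1],0],
  ],
)

```text
time_s: 9.07
tcp_pos: [0.6131, -0.1905, 0.2897]
ee_rot: [0.701, 0.096, 0.701, -0.096]
wrist_force: [0.4, -0.4, -0.1]
width: 0.005
```

Request:
carry_out(
  deltas=[
    [[0,0,1],0],
    [[0,0,1],0],
    [[0,0,1],0],
    [[0,0,0.9],0],
    [[0,0.2,0],0],
  ],
)

```text
time_s: 9.7
tcp_pos: [0.6135, -0.1839, 0.447]
ee_rot: [0.702, 0.096, 0.699, -0.097]
wrist_force: [0.8, -0.1, -1.1]
width: 0.005
```

Request:
carry_out(
  deltas=[
    [[0,0.7,0],0],
    [[0,1,0],0],
    [[0,1,0],0],
    [[0,1,0],0],
    [[0,1,0],0],
  ],
)

```text
time_s: 10.32
tcp_pos: [0.6129, 0.0073, 0.4435]
ee_rot: [0.7, 0.095, 0.701, -0.096]
wrist_force: [0.7, 0.1, 0.4]
width: 0.002
```

Request:
carry_out(
  deltas=[
    [[0.1,1,0],0],
    [[0.1,1,0],0],
    [[0,0.2,0],0],
    [[0,0,0],0],
    [[0,0,0],0],
  ],
)

```text
time_s: 10.95
tcp_pos: [0.6211, 0.0918, 0.4445]
ee_rot: [0.701, 0.096, 0.7, -0.097]
wrist_force: [-0.1, 0.1, -0.4]
width: 0.004
```

Run:
```python
from h import *
snap('top','top5');s=snap('scene','scene5')
for q in ['lid_edge','model_mid','liner']: print(q,[(np.round(r['xy'],1).tolist(),round(r['score'],2)) for r in spot_point('scene',q)[:2]])
a=cv2.imread('pics/top5.png')[0:270,130:400];b=cv2.imread('pics/scene5.png')[50:320,200:470]
cv2.imwrite('pics/c5.png',cv2.resize(np.hstack([a,b]),None,fx=1.45,fy=1.45))
```

```text
lid_edge [([352.6, 75.2], 0.98)]
model_mid [([329.8, 233.5], 0.59)]
liner [([341.3, 127.2], 0.93)]
```

View pics/c5.png

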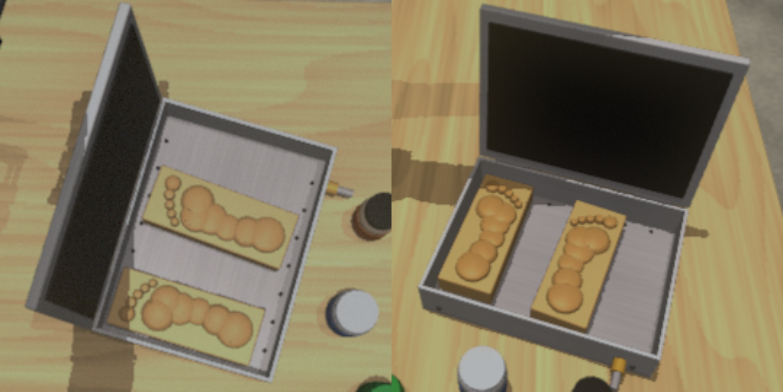

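Request:
carry_out(
  deltas=[
    [[0,0,-0.8],0],
    [[0,0,-0.8],0],
    [[0,0,-0.8],0],
    [[0,0,-0.8],0],
    [[0,0,-0.4],0],
  ],
)

```text
time_s: 11.82
tcp_pos: [0.6205, 0.0933, 0.2991]
ee_rot: [0.7, 0.096, 0.701, -0.096]
wrist_force: [0.6, 1.1, 1.2]
width: 0.004
```

Run:
```python
from fit import *
snap('scene','scene6'); snap('top','top6')
b=np.hstack([cv2.imread('pics/top6.png')[0:270,0:270],cv2.imread('pics/scene6.png')[0:270,200:470]])
cv2.imwrite('pics/c6.png',cv2.resize(b,None,fx=1.45,fy=1.45))
P=np.load('v.npy')[:3]; 
# planned TCP: corner contact u=.235
for a in [1.66,1.55,1.4,1.2,1.0,.8,.6,.4,.2,.1,0]:
    u=.235; p=lid(P,a,[[0,u,.015]])[0]; 
    p=p+np.r_[.0095*np.array([-np.sin(P[2]),np.cos(P[2])]),0]
    print(a,p)
```

```text
1.66 [0.6007 0.0171 0.3027]
1.55 [ 0.5941 -0.0077  0.3053]
1.4 [ 0.5849 -0.0418  0.3041]
1.2 [ 0.573  -0.0863  0.2945]
1.0 [ 0.5619 -0.128   0.2759]
0.8 [ 0.5519 -0.1653  0.249 ]
0.6 [ 0.5435 -0.1967  0.2151]
0.4 [ 0.537  -0.2209  0.1753]
0.2 [ 0.5326 -0.2371  0.1314]
0.1 [ 0.5313 -0.2419  0.1084]
0 [ 0.5306 -0.2445  0.085 ]
```

View pics/c6.png

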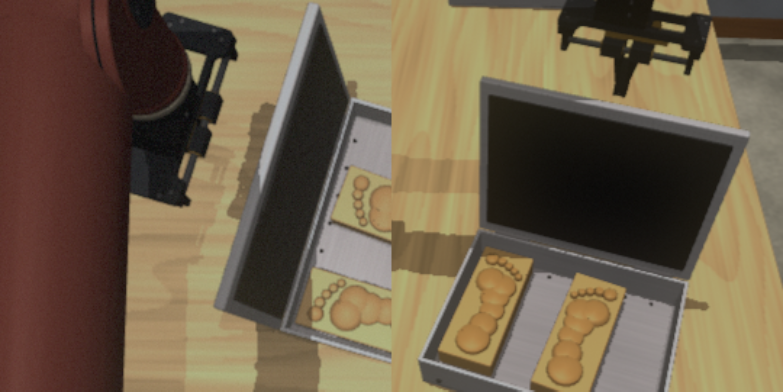

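Request:
carry_out(
  deltas=[
    [[-0.1,-0.4,0],0],
    [[-0.1,-0.4,0],0],
    [[-0.1,-0.4,0],0],
    [[-0.1,-0.4,0],0],
    [[-0.1,-0.4,0],0],
  ],
)

```text
time_s: 12.55
tcp_pos: [0.6012, 0.0134, 0.3011]
ee_rot: [0.701, 0.096, 0.7, -0.095]
wrist_force: [2.0, 7.3, 2.3]
width: 0.007
```

Request:
carry_out(
  deltas=[
    [[-0.1,-0.33,0],0],
    [[-0.1,-0.33,0],0],
    [[-0.1,-0.33,0],0],
    [[-0.1,-0.33,0],0],
    [[-0.1,-0.33,0],0],
  ],
)

```text
time_s: 13.18
tcp_pos: [0.5815, -0.0516, 0.3005]
ee_rot: [0.701, 0.096, 0.7, -0.094]
wrist_force: [3.9, 5.6, -1.9]
width: 0.003
```

Run:
```python
from fit import *
snap('scene','scene7'); snap('top','top7')
b=np.hstack([cv2.imread('pics/top7.png')[0:270,80:350],cv2.imread('pics/scene7.png')[0:270,200:470]])
cv2.imwrite('pics/c7.png',cv2.resize(b,None,fx=1.45,fy=1.45))
```

```text
(no output)
```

View pics/c7.png

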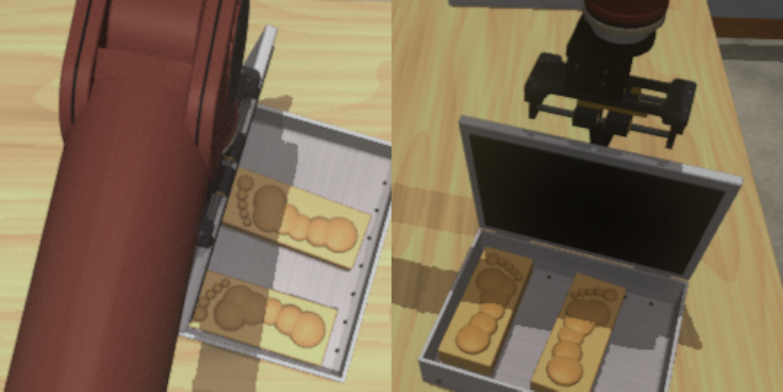

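Request:
carry_out(
  deltas=[
    [[-0.1,-0.4,-0.06],0],
    [[-0.1,-0.39,-0.09],0],
    [[-0.1,-0.38,-0.12],0],
    [[-0.1,-0.37,-0.15],0],
    [[-0.1,-0.36,-0.18],0],
  ],
)

```text
time_s: 13.9
tcp_pos: [0.5611, -0.1276, 0.2761]
ee_rot: [0.7, 0.096, 0.701, -0.095]
wrist_force: [1.3, 4.4, -0.5]
width: 0.003
```

Request:
carry_out(
  deltas=[
    [[-0.1,-0.38,-0.24],0],
    [[-0.1,-0.36,-0.27],0],
    [[-0.1,-0.34,-0.3],0],
    [[-0.1,-0.33,-0.33],0],
    [[-0.06,-0.31,-0.36],0],
  ],
)

```text
time_s: 14.52
tcp_pos: [0.5422, -0.1984, 0.2156]
ee_rot: [0.7, 0.096, 0.701, -0.096]
wrist_force: [-0.3, 3.3, 0.9]
width: 0.006
```

Run:
```python
from fit import *
snap('scene','scene8'); snap('top','top8')
b=np.hstack([cv2.imread('pics/top8.png')[0:270,80:350],cv2.imread('pics/scene8.png')[50:320,200:470]])
cv2.imwrite('pics/c8.png',cv2.resize(b,None,fx=1.45,fy=1.45))
```

```text
(no output)
```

View pics/c8.png

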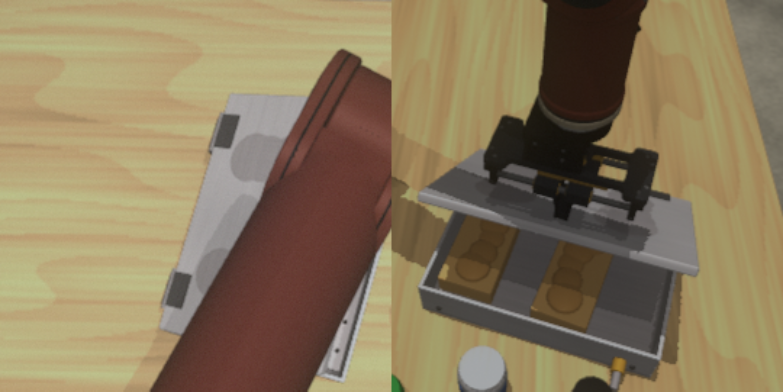

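Request:
carry_out(
  deltas=[
    [[-0.06,-0.24,-0.4],0],
    [[-0.06,-0.22,-0.42],0],
    [[-0.05,-0.2,-0.43],0],
    [[-0.05,-0.16,-0.43],0],
    [[-0.04,-0.12,-0.43],0],
  ],
)

```text
time_s: 15.25
tcp_pos: [0.5321, -0.2355, 0.1309]
ee_rot: [0.701, 0.096, 0.701, -0.096]
wrist_force: [1.4, -0.6, 2.1]
width: 0.009
```

Request:
carry_out(
  deltas=[
    [[-0.02,-0.08,-0.35],0],
    [[-0.02,-0.06,-0.3],0],
    [[0,-0.03,-0.25],0],
    [[0,0,-0.2],0],
    [[0,0,-0.1],0],
  ],
)

```text
time_s: 15.88
tcp_pos: [0.5306, -0.2417, 0.0842]
ee_rot: [0.7, 0.096, 0.701, -0.096]
wrist_force: [-14.0, 5.9, 40.5]
width: 0.007
```

Request:
carry_out(
  deltas=[
    [[0,0,0.05],0],
    [[0,0,0],0],
    [[0,0,0],0],
    [[0,0,0.2],0],
    [[0,0,0.5],0],
  ],
)

```text
time_s: 16.5
tcp_pos: [0.5302, -0.2416, 0.1146]
ee_rot: [0.7, 0.096, 0.701, -0.096]
wrist_force: [0.0, 0.3, 0.2]
width: 0.008
```

Request:
carry_out(
  deltas=[
    [[0,0,1],0],
    [[0,0,1],0],
    [[0,0,1],0],
    [[0,0,1],0],
    [[0,0,1],0],
  ],
)

```text
time_s: 17.12
tcp_pos: [0.5304, -0.2421, 0.3171]
ee_rot: [0.701, 0.096, 0.7, -0.096]
wrist_force: [0.6, -1.5, 0.5]
width: 0.005
```

Request:
carry_out(
  deltas=[
    [[0,1,0.5],0],
    [[0,1,0],0],
    [[0,1,0],0],
    [[0,1,0],0],
    [[0,1,0],0],
  ],
)

```text
time_s: 17.75
tcp_pos: [0.5305, -0.0411, 0.3357]
ee_rot: [0.701, 0.096, 0.7, -0.096]
wrist_force: [0.3, 0.8, -0.3]
width: 0.0
```

Request:
carry_out(
  deltas=[
    [[0,1,0],0],
    [[0,1,0],0],
    [[0,1,0],0],
    [[0,1,0],0],
    [[0,1,0],0],
  ],
)

```text
time_s: 18.38
tcp_pos: [0.5307, 0.1589, 0.3358]
ee_rot: [0.701, 0.096, 0.7, -0.096]
wrist_force: [0.2, -0.5, -0.0]
width: 0.006
```

Run:
```python
from fit import *
S=snap('scene','scene9'); T=snap('top','top9')
v=np.load('v.npy')
for a in [0,.03,.06]: 
  L=[[-.18,.275,0],[0,.275,.014],[.18,.275,0]]
  print(a,pd(S,lid(v[:3],a,L),v[8]).round(1).tolist(),pd(T,lid(v[:3],a,L),v[7]).round(1).tolist())
for c in ['scene','top']: print([(np.round(r['xy'],1).tolist(),round(r['score'],2)) for r in spot_point(c,'lid_edge')[:2]])
st=read_state();print(st['tcp_pos'],st['wrist_force'],st['time_s'])
a=cv2.resize(S['frame'][130:330,200:430],None,fx=3.4,fy=3);cv2.imwrite('pics/c9.png',a)
```

```text
0 [[218.6, 251.3], [299.7, 272.3], [384.0, 299.1]] [[319.7, 262.5], [343.3, 179.4], [363.5, 101.2]]
0.03 [[218.1, 249.4], [300.0, 270.4], [385.0, 297.5]] [[320.1, 262.6], [343.7, 178.8], [364.2, 100.0]]
0.06 [[217.7, 247.4], [300.3, 268.3], [386.0, 295.8]] [[320.4, 262.6], [343.9, 178.1], [364.8, 98.9]]
[([300.2, 273.1], 0.58)]
[([344.3, 181.4], 0.65)]
[0.5307 0.1583 0.3351] [ 0.1829 -0.9469  0.5742] 18.575
```

View pics/c9.png

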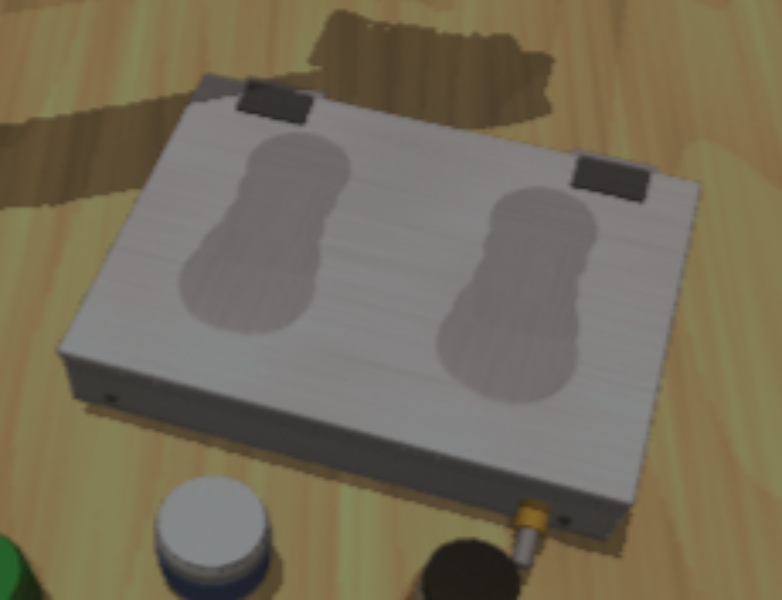

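View pics/top9.png

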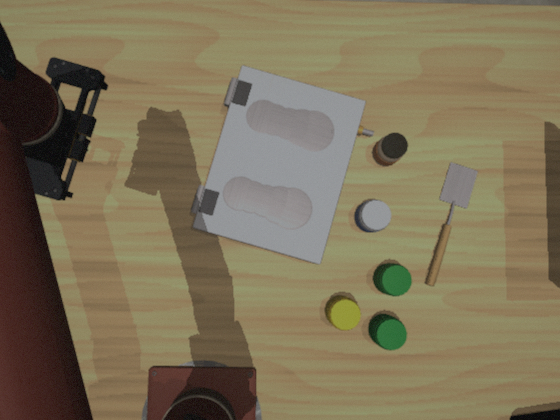

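```bash
python3 -c "
from rig import *
print(close_job())"
```

```text
the job is handed in; nothing more can be done
None
```

I tipped the standing foot model over with the closed fingertips, then pushed the lid shut from its outside. The job was handed in at about 18.6 s, with no verdict reported.

- **Model:** with the lid still open, both camera views showed it lying on its flat base, sole up, beside the other model. While tipping it, the upward wrist force rose to 47 N; I raised the tips about 16 mm and it went over cleanly.
- **Lid:** it closed at about 0.5 rad/s by my planned path, well under the 2.5 rad/s limit. The fingertips stopped at a height of 84 mm, pressing at about 40 N. The last pictures show no gap at the rim. The detected lid edge lies within about 1 to 2 pixels of where a fully shut lid should be, and 0.03 rad makes about 2 pixels in the scene view.
- **Everything else:** in the last top picture the jar, tin and spatula stand where they were at the start. The other model was unmoved in the last view before the lid covered it; I could not check either model after that. The arm was clear of everything, with the wrist force near zero.

My pose fit left errors of up to about 3 pixels, because I had to estimate the lens distortion myself. All moves were planned with a margin for that.

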